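# Turn the big mail tin's name tag to the front

## Task

Three open steel tins for the post stand on the table, each turning on its own round wooden base whose wooden tongue sticks out at its front. Turn the widest tin on its base until its upright clip and name tag stand squarely over its base's tongue, and leave the other two tins as they are turned now.

Things in the scene. Friction and masses are not known exactly. Their poses are not given: they have to be found in the camera images.
- big_base: Fixed wooden base of the widest tin: disc 156 mm wide, 16 thick, its 30 mm wide tongue reaching 123 mm from the centre. Origin: underside centre, on the turning axis; +x points along the tongue (front, roughly away from the robot), z up. The steel tin on it, 136 mm wide, rim 140 mm above the table, cannot lift or tip; it turns either way without stops, about 1 N at the rim, and stays where left.
- big_clip (a point): Steel tag clip fixed on the widest tin's rim: an upright round post 22 mm thick, standing 40 mm up from the rim (top 180 mm above the table). Point: half-way up the post, on its centre line, 68 mm from the turning axis, 160 mm above the table. A fingertip above the rim can push the post's side and so turn the tin. A blank white tag 40 x 50 mm hangs from it outside the tin. Its +x points outward.
- tall_clip (a point): The same clip on the tall, slim tin (86 mm across, rim 170 mm above the table), on its rim circle 43 mm from that tin's axis, 190 mm above the table; clip top at 210 mm. To be left alone.
- small_clip (a point): The same clip on the small, low tin (86 mm across, rim 110 mm above the table), on its rim circle 43 mm from that tin's axis, 130 mm above the table; clip top at 150 mm. To be left alone.

How it is judged:
By the outcome, as a careful person would: the job done as asked, in the order asked, and still so for the second after the job is handed in, with the robot touching nothing.
It also fails if it takes over 38 s, if anything falls off the work surface, if the arm or the gripper's body presses on something with over 40 N, if the wrist force passes 120 N, or if a joint passes its speed limit or range.

## Robot

A 7-joint arm with a two-finger parallel gripper is mounted at the origin on the work surface. World frame = base frame: x ahead of the robot, y to its left, z up, the work surface at z = 0. Lengths are in m, angles in rad, forces in N, time in s.
With the tool pointing down it reaches from about 0.425 to 0.825 m from the base axis. Payload 3.6 kg.
Tool frame: the origin (TCP) lies between the finger pads; the fingertips stand 11 mm ahead of it and the grasp point (between the pads) lies 8 mm behind it; z points along the fingers, y is the direction in which the jaws open and shut (so a half turn about z gives the same grasp; the last joint's range is limited). The gripper opens to 93 mm and grips with 3 to 60 N. Pads are 15 mm wide; open, the fingers measure 128 mm over their backs; the gripper's body (75 mm by 188 mm) begins 65 mm behind the grasp point.
Start: joints at [1.238, 0.615, -0.013, 1.423, 0.008, 1.103, -0.04], TCP at [0.196, -0.62, 0.23] pointing down, gripper open.
Joint ranges: [-3.12, 3.12], [-0.3, 2.06], [-1.34, 1.32], [0.26, 2.42], [-1.36, 4.5], [0.01, 1.98], [-2.84, 2.84]. Speed limits (rad/s): [2.79, 2.79, 3.14, 3.14, 3.14, 3.14, 3.14].

## Interface

Orientations are given as a 3x3 rotation matrix whose columns are the frame's x, y, z axes.
In Python, from workcell import sense, read_camera, finish_job, look_for, masks_of gives the robot as it stands.
- The arm moves only by the tool arm_command, never from a script. Its argument "steps" is a list of rows, each a list of 3 entries, a list of its own where there are three numbers: the shift along the tool's x, y, z in cm, then the turn about the tool's z in degrees, then the finger opening in cm, from 0 to 9.3. A call has 1 to 8 rows; each row shifts and turns the pose as measured when the row begins, along the tool's axes as they then stand; what a row does not reach is not made up. A row lasts 1/12 s, in which the tool goes at most 41.7 mm and 7.16 degrees, less where a joint would pass 70% of its speed; a pose out of reach is approached as far as the arm can. A call with a gripper value outside its range is refused whole. The fingers move at their own pace and stop on an object; "newtons" is the grip in N (left out, the last holds). Time passes only in rows, so rows that do not move let the fingers close. It gives the time, the measured TCP pose, the force and the opening at its end, in the units of the state.
- sense(): the state, without advancing time (a new reading comes with each control period).
- read_camera(name): name is "side" or "top"; returns a dict with "frame" (420x560x3 uint8, blue, green, red), "mtx" (3x3 intrinsics, pixels), "dist" ([k1, k2, p1, p2, k3] as OpenCV has them; the pictures are not rectified), "rvec" (rotation vector, rad) and "tvec" (3), from world to camera coordinates, as OpenCV has them. Camera axes: x right, y down, z forward; pixel columns grow to the right and rows downward; lengths in m; the calibration is good to about 2 mm. A picture is of the moment at which its call begins. There is no depth.
- finish_job(): hands the job in, once; it reports no verdict.
Trained networks look in the newest picture that a camera, given by its name, has taken for a name from the list of things; names that differ only in an ending like _2 or _b are one class to them, and where a whole thing is asked for, a point or a joint stands for the part that bears it (a point fixed in the world has none). Each returns a list of dicts, best first, with "confidence" (0 to 1); they miss things now and then, are a little off and sometimes report something else, mostly with a low value. They report only what shows in the picture. A call takes as long as a camera call.
- look_for(target, camera): "position" ([column, row] in pixels, amid what is visible of it).
- masks_of(target, camera): "region" (420x560 bool, what is visible of it) and "position" ([column, row] in pixels, amid what is visible of it).
The state is a dict: "clock": time; "q": joint angles; "qvel": joint speeds; "joint_torque": joint torques, N m; "position": TCP position; "tcp_rot": TCP orientation; "contact_force": force on the tool from outside, world axes, zero at the start; "wrist_torque": the same for the moment, N m; "grip_width": finger opening in m.
Only numpy, scipy, OpenCV 4.12 (cv2) and the standard library are available. Lean on these libraries where they do the work, as an engineer would, in place of code of your own. Each camera call takes 0.05 s, during which the arm holds its last target.

## Working session

There is one attempt and no reset: what is moved stays moved. The work goes in short steps, Python scripts to look and compute and a tool call to move; the robot and the scene stay as the last step left them, time stands still between calls to the robot, and variables do not carry over. Pictures are saved under pics/ and viewed, and the job is handed in when it is done.

Besides the shell and the picture viewer there is one more tool, called after "Emit:" by a JSON object that holds its "op" and its "data", one argument or row to a line. arm_command: Moves the arm, as the interface text tells. Its arguments: {"type":"object","properties":{"steps":{"type":"array"},"newtons":{"type":"number"}},"required":["steps"]}

```bash
mkdir -p pics
cat > h.py <<'E'
import numpy as np, cv2
from workcell import *
def shot(name,fn):
    c=read_camera(name); cv2.imwrite('pics/'+fn,c['frame']); return c
def ray(c,px):
    R,_=cv2.Rodrigues(np.array(c['rvec'],float)); t=np.array(c['tvec'],float).reshape(3)
    u=cv2.undistortPoints(np.array([[px]],float),np.array(c['mtx']),np.array(c['dist']))[0,0]
    d=R.T@np.array([u[0],u[1],1.]); return -R.T@t,d
def atz(c,px,z):
    o,d=ray(c,px); return o+d*(z-o[2])/d[2]
def proj(c,P):
    return cv2.projectPoints(np.array(P,float).reshape(-1,3),np.array(c['rvec'],float),np.array(c['tvec'],float),np.array(c['mtx']),np.array(c['dist']))[0].reshape(-1,2)
E
python3 - <<'E'
from h import *
s=sense(); print(s['clock'],s['position'],s['tcp_rot'],s['contact_force'])
for n in('top','side'):
    c=shot(n,n+'1.png')
    for t,z in(('big_base',.016),('big_clip',.16),('tall_clip',.19),('small_clip',.13)):
        for r in look_for(t,n)[:3]: print(n,t,r['confidence'],np.round(r['position'],1),np.round(atz(c,r['position'],z),3))
print(sense()['clock'])
E
```

```text
0.0 [ 0.19604004 -0.61892932  0.22848916] [[ 9.53292852e-01  3.02046328e-01 -8.68629420e-04]
 [ 3.02047560e-01 -9.53289817e-01  2.40765157e-03]
 [-1.00833266e-04 -2.55756442e-03 -9.99996724e-01]] [-0.28497191  0.09840355  0.38794123]
top big_base 0.72 [157.3 231.9] [0.565 0.26  0.016]
top big_clip 0.63 [155.2 230.6] [0.543 0.23  0.16 ]
top tall_clip 0.76 [279.8 228.1] [ 0.54  -0.001  0.19 ]
top small_clip 0.8 [408.6 227.9] [ 0.549 -0.248  0.13 ]
side big_base 0.89 [236.2 157.5] [0.555 0.357 0.016]
side big_clip 0.93 [237.9 155.3] [0.524 0.142 0.16 ]
side tall_clip 0.57 [267.1 213.1] [ 0.527 -0.099  0.19 ]
side small_clip 0.77 [314.2 329.9] [ 0.541 -0.302  0.13 ]
0.5
```

View pics/top1.png

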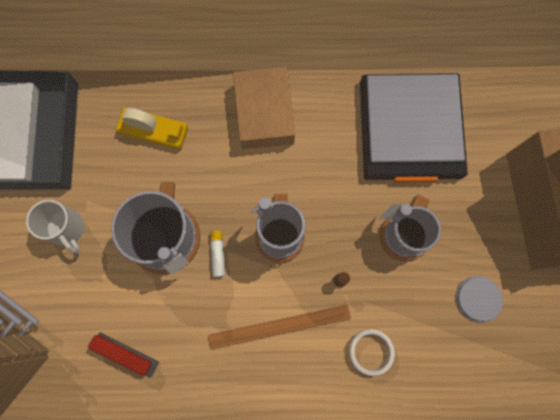

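View pics/side1.png

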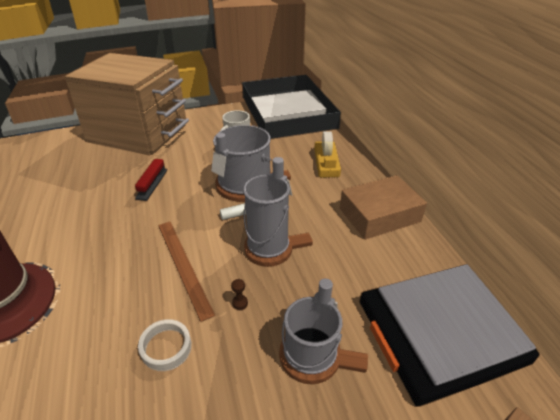

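Run:
```python
from h import *
f=cv2.imread('pics/top1.png')[170:290,90:230]
cv2.imwrite('pics/top1z.png',cv2.resize(f,None,fx=5,fy=5,interpolation=cv2.INTER_CUBIC)[:600])
f=cv2.imread('pics/side1.png')[110:210,190:310]
cv2.imwrite('pics/side1z.png',cv2.resize(f,None,fx=6,fy=6,interpolation=cv2.INTER_CUBIC)[:600])
```

```text
(no output)
```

View pics/top1z.png

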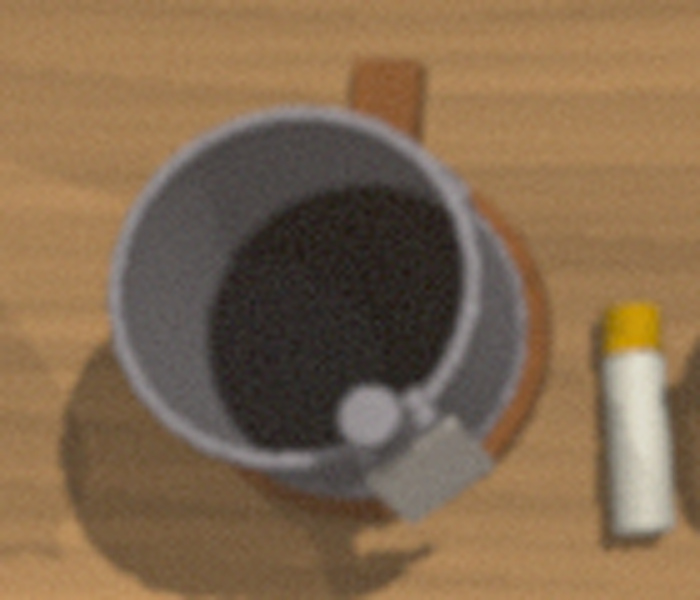

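View pics/side1z.png

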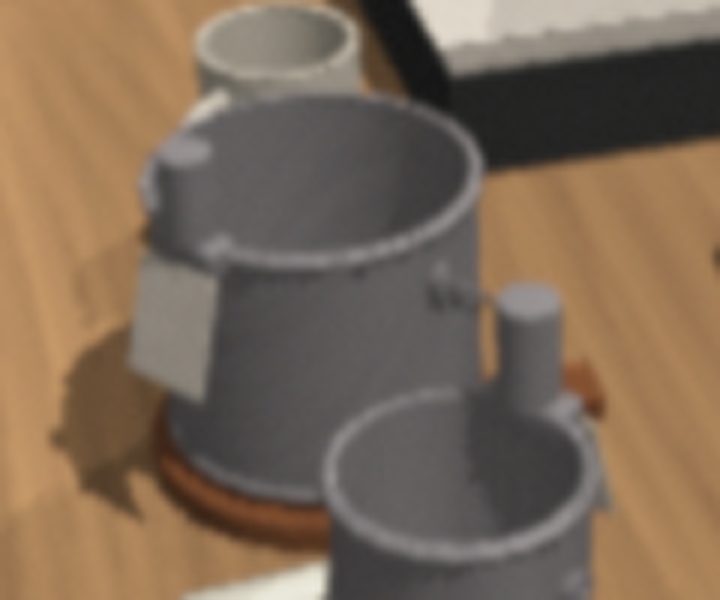

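Run:
```python
from h import *
c=read_camera('top')
def Z(x,y): return ((x+.5)/5-.5+90,(y+.5)/5-.5+170)
# outline fit: rim (outer)
from scipy.optimize import least_squares
rim=[(112,290),(480,290),(300,106),(160,160),(430,155),(160,410),(300,467),(225,455)]
P=np.array([atz(c,Z(*p),.14)[:2] for p in rim])
r=least_squares(lambda v:np.hypot(*(P-v[:2]).T)-v[2],[.55,.26,.068]);print('rim',r.x.round(4),r.fun.round(4))
B=np.array([atz(c,Z(*p),.016)[:2] for p in [(550,330),(540,390),(505,220),(385,522),(520,430),(300,505)]])
r2=least_squares(lambda v:np.hypot(*(B-v[:2]).T)-.078,[.55,.26]);print('base',r2.x.round(4),r2.fun.round(4))
tip=[atz(c,Z(*p),.016)[:2] for p in [(355,60),(425,63)]];low=[atz(c,Z(*p),.016)[:2] for p in [(349,105),(419,130)]]
print('tip',np.round(tip,4),np.round(low,4))
m=np.mean(tip,0)
top=atz(c,Z(370,415),.18)[:2]
for n,ce in(('rim',r.x[:2]),('base',r2.x)):
    d=m-ce;e=top-ce
    print(n,np.hypot(*d),np.degrees(np.arctan2(d[1],d[0])),'clip',top,np.hypot(*e),np.degrees(np.arctan2(e[1],e[0])))
for a,b in zip(tip,low): d=a-b;print(np.degrees(np.arctan2(d[1],d[0])))
for n in('tall','small'):
    print(n,[x['position'] for x in look_for(n+'_clip','top')][:1])
print(atz(c,(264,204),.21),atz(c,(405,211),.15))
```

```text
rim [0.5552 0.247  0.0695] [-0.0008  0.0001 -0.0009  0.0021 -0.0003 -0.0012  0.001   0.0001]
base [0.5534 0.2472] [ 0.0001  0.     -0.0013  0.0016 -0.0002 -0.0024]
tip [[0.6761 0.2567]
 [0.6745 0.2262]] [[0.6558 0.2585]
 [0.6444 0.2278]]
rim 0.12027736396101053 -2.671434014382842 clip [0.49889058 0.20842913] 0.06824121299536304 -145.55877633278013
base 0.12204702042882419 -2.700049247630129 clip [0.49889058 0.20842913] 0.0668761087585656 -144.60227769266956
-5.253836844234051
-3.1705757515492476
tall [[277.3, 228.3]]
small [[410.5, 231.3]]
[0.58013399 0.02730572 0.21      ] [ 0.57789993 -0.23813169  0.15      ]
```

Emit:
{"op": "arm_command", "data": {
  "steps": [
    [[3.2,-1.8,-0.8],0,4.0],
    [[3.2,-1.8,-0.8],0,4.0],
    [[3.2,-1.8,-0.8],0,4.0],
    [[3.2,-1.8,-0.8],0,4.0],
    [[3.2,-1.8,-0.8],0,4.0],
    [[3.2,-1.8,-0.8],0,4.0],
    [[3.2,-1.8,-0.8],0,4.0],
    [[3.2,-1.8,-0.8],0,4.0]
  ]
}}

```text
clock: 1.32
position: [0.3945, -0.4067, 0.2917]
tcp_rot: [[0.96, 0.278, -0.009], [0.278, -0.961, -0.003], [-0.01, 0.001, -1.0]]
contact_force: [0.0, -0.2, -1.1]
grip_width: 0.0445
```

Emit:
{"op": "arm_command", "data": {
  "steps": [
    [[1.9,-3.5,0],0,4.0],
    [[1.9,-3.5,0],0,4.0],
    [[1.9,-3.5,0],0,4.0],
    [[1.9,-3.5,0],0,4.0],
    [[1.9,-3.5,0],0,4.0],
    [[1.9,-3.5,0],0,4.0],
    [[1.9,-3.5,0],0,4.0],
    [[1.9,-3.5,0],0,4.0]
  ]
}}

```text
clock: 1.98
position: [0.4696, -0.0829, 0.2935]
tcp_rot: [[0.96, 0.279, 0.004], [0.279, -0.96, -0.01], [0.001, 0.011, -1.0]]
contact_force: [1.3, -0.8, 0.1]
grip_width: 0.04
```

```bash
cat >> h.py <<'E'
C=np.array([.5543,.2472])
def plan(target,beta=None):
    """tool-frame shift (cm) and turn (deg) from now to world target; beta = world angle of tool y"""
    s=sense();R=np.array(s['tcp_rot']);p=np.array(s['position'])
    d=R.T@(np.array(target)-p)*100
    b=np.degrees(np.arctan2(R[1,1],R[0,1]))
    print('t',s['clock'],'pos',p.round(4),'beta',b.round(1),'shift cm',d.round(2),'turn',None if beta is None else round(-(beta-b),1),'F',np.round(s['contact_force'],1))
E
python3 -c "
from h import *
plan([.4989,.2084,.29],-55)"
```

```text
t 1.9833 pos [ 0.4696 -0.0829  0.2935] beta -73.8 shift cm [ 10.94 -27.16   0.07] turn -18.8 F [ 1.3 -0.8  0.1]
```

Emit:
{"op": "arm_command", "data": {
  "steps": [
    [[1.5,-3.7,0],0,4.0],
    [[1.5,-3.7,0],0,4.0],
    [[1.5,-3.7,0],0,4.0],
    [[1.5,-3.7,0],0,4.0],
    [[1.5,-3.7,0],0,4.0],
    [[0,0,0],-6.3,4.0],
    [[0,0,0],-6.3,4.0],
    [[0,0,0],-6.2,4.0]
  ]
}}

```text
clock: 2.65
position: [0.4889, 0.1409, 0.2945]
tcp_rot: [[0.799, 0.601, 0.013], [0.601, -0.799, -0.001], [0.009, 0.009, -1.0]]
contact_force: [0.1, -0.7, -0.2]
grip_width: 0.0401
```

```bash
python3 -c "
from h import *
plan([.4989,.2084,.165],-55)"
```

```text
t 2.65 pos [0.4889 0.1409 0.2945] beta -53.1 shift cm [ 4.73 -4.91 12.95] turn 1.9 F [ 0.1 -0.7 -0.2]
```

Emit:
{"op": "arm_command", "data": {
  "steps": [
    [[2.4,-2.5,0],1,4.0],
    [[2.3,-2.4,0],1,4.0],
    [[0,0,0],0,4.0],
    [[0,0,3],0,4.0],
    [[0,0,3],0,4.0],
    [[0,0,2.5],0,4.0],
    [[0,0,0],0,4.0]
  ]
}}

```text
clock: 3.23
position: [0.5019, 0.2118, 0.21]
tcp_rot: [[0.818, 0.575, 0.022], [0.575, -0.818, 0.002], [0.019, 0.011, -1.0]]
contact_force: [-0.6, -0.3, -0.2]
grip_width: 0.04
```

```bash
python3 -c "
from h import *
plan([.4989,.2084,.165],-55)
shot('top','top2.png');shot('side','side2.png')
f=cv2.imread('pics/side2.png')[80:210,170:310]
cv2.imwrite('pics/side2z.png',cv2.resize(f,None,fx=4.5,fy=4.5))"
```

```text
t 3.2333 pos [0.5019 0.2118 0.21  ] beta -54.9 shift cm [-0.53  0.06  4.49] turn 0.1 F [-0.6 -0.3 -0.2]
```

View pics/side2z.png

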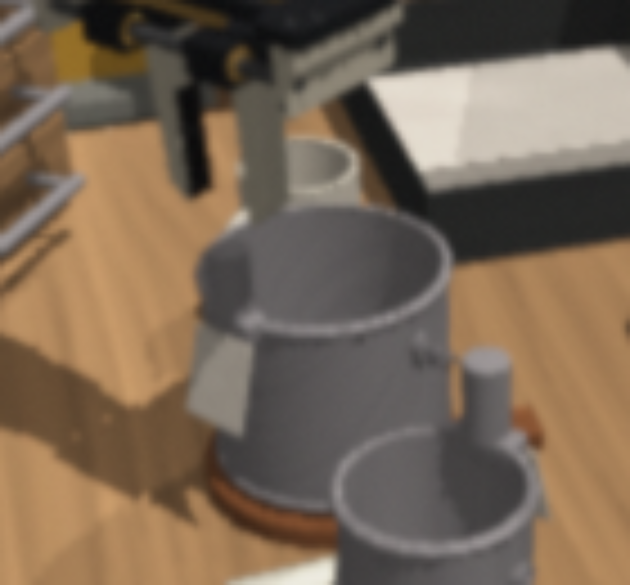

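View pics/top2.png

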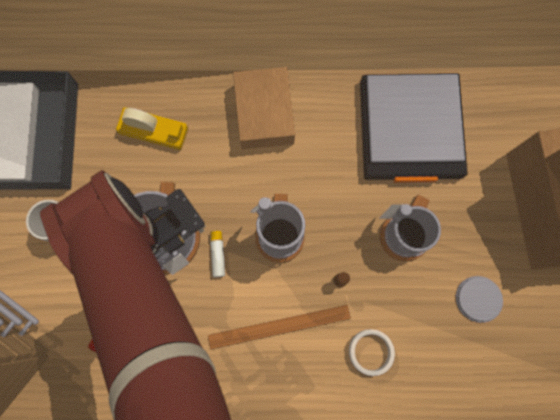

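Emit:
{"op": "arm_command", "data": {
  "steps": [
    [[-0.5,0.1,1.5],0,4.0],
    [[0,0,1.5],0,4.0],
    [[0,0,1.4],0,4.0],
    [[0,0,0],0,4.0]
  ]
}}

```text
clock: 3.67
position: [0.5084, 0.2115, 0.1781]
tcp_rot: [[0.819, 0.572, 0.046], [0.573, -0.82, 0.012], [0.045, 0.016, -0.999]]
contact_force: [-0.7, -0.6, 0.9]
grip_width: 0.04
```

```bash
python3 -c "
from h import *
plan([.4989,.2084,.165],-55)
shot('side','side3.png')
f=cv2.imread('pics/side3.png')[80:210,170:310]
cv2.imwrite('pics/side3z.png',cv2.resize(f,None,fx=4.5,fy=4.5))"
```

```text
t 3.6667 pos [0.5084 0.2115 0.1781] beta -55.1 shift cm [-1.01 -0.31  1.26] turn -0.1 F [-0.7 -0.6  0.9]
```

View pics/side3z.png

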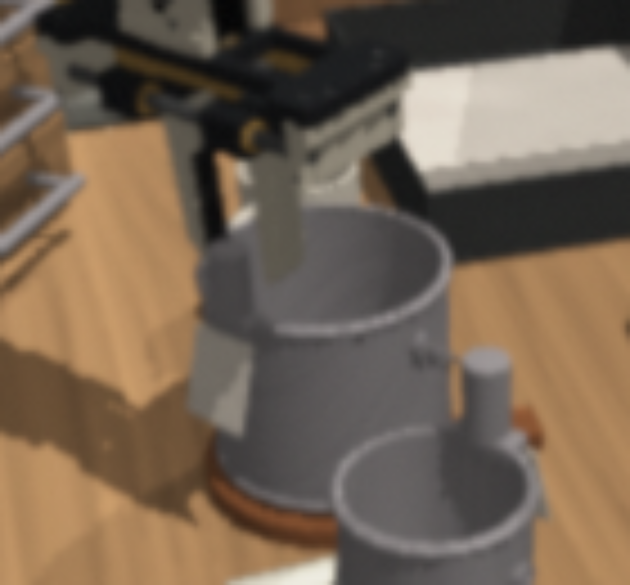

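```bash
python3 -c "
from h import *
s=sense();print(np.round(s['q'],3));print(np.round(s['joint_torque'],1));print(s['contact_force'],s['position'])"
```

```text
[-0.24   0.512 -0.298  1.813  0.218  0.797 -1.608]
[ -0.1 -36.4  -2.2 -13.    0.   -0.2  -0. ]
[0.53938603 0.7139479  1.56526493] [0.50944369 0.21220217 0.17969812]
```

Emit:
{"op": "arm_command", "data": {
  "steps": [
    [[-1.2,-0.3,1.5],0,4.0],
    [[0,0,0],0,4.0]
  ]
}}

```text
clock: 3.88
position: [0.5013, 0.209, 0.1681]
tcp_rot: [[0.819, 0.572, 0.057], [0.572, -0.82, 0.017], [0.056, 0.018, -0.998]]
contact_force: [-1.5, -0.5, 0.6]
grip_width: 0.0398
```

```bash
python3 -c "
from h import *
plan([.4989,.2084,.165],-55);print(sense()['tcp_rot'])"
```

```text
t 3.8833 pos [0.5013 0.209  0.1681] beta -55.1 shift cm [-0.25 -0.09  0.3 ] turn -0.1 F [-1.5 -0.5  0.6]
[[ 0.81861479  0.57153308  0.05674287]
 [ 0.57156483 -0.8203751   0.01727248]
 [ 0.05642224  0.01829272 -0.9982394 ]]
```

Emit:
{"op": "arm_command", "data": {
  "steps": [
    [[-0.3,0,0.3],0,2.8],
    [[0,0,0],0,2.8],
    [[0.0,0.7,0],-6,2.8],
    [[0.0,0.7,0],-6,2.8],
    [[0.0,0.7,0],-6,2.8]
  ]
}}

```text
clock: 4.3
position: [0.5161, 0.1966, 0.1734]
tcp_rot: [[0.588, 0.806, 0.068], [0.806, -0.591, 0.025], [0.06, 0.04, -0.997]]
contact_force: [-1.9, 0.1, -0.8]
grip_width: 0.028
```

```bash
cat >> h.py <<'E'
def st():
    s=sense();R=np.array(s['tcp_rot']);p=np.array(s['position'])
    tip=p+R[:,2]*.005
    r=tip[:2]-C; th=np.degrees(np.arctan2(r[1],r[0]));b=np.degrees(np.arctan2(R[1,1],R[0,1]))
    print('t',round(s['clock'],2),'r',np.hypot(*r).round(4),'theta',th.round(1),'beta-90',round(b-90,1),'z',p[2].round(4),'tilt',R[:2,2].round(3),'F',np.round(s['contact_force'],1),'w',s['grip_width'],'q',np.round(s['q'],2))
E
python3 -c "
from h import *
st()"
```

```text
t 4.3 r 0.0631 theta -126.9 beta-90 -126.3 z 0.1734 tilt [0.068 0.025] F [-1.9  0.1 -0.8] w 0.028041929248610365 q [-0.14  0.52 -0.39  1.84  0.29  0.76 -1.32]
```

Emit:
{"op": "arm_command", "data": {
  "steps": [
    [[-0.2,0.7,0.3],-6,2.8],
    [[-0.2,0.7,0.3],-6,2.8],
    [[-0.1,0.7,0.3],-6,2.8],
    [[-0.1,0.7,0.2],-6,2.8]
  ]
}}

```text
clock: 4.63
position: [0.5426, 0.1819, 0.1697]
tcp_rot: [[0.188, 0.979, 0.077], [0.981, -0.191, 0.031], [0.045, 0.07, -0.997]]
contact_force: [-2.0, 1.4, -0.8]
grip_width: 0.0279
```

```bash
python3 -c "
from h import *
st()
shot('side','side4.png')
f=cv2.imread('pics/side4.png')[80:210,170:310]
cv2.imwrite('pics/side4z.png',cv2.resize(f,None,fx=4.5,fy=4.5))"
```

```text
t 4.63 r 0.0661 theta -99.8 beta-90 -101.0 z 0.1697 tilt [0.077 0.031] F [-2.   1.4 -0.8] w 0.02787698312942147 q [-0.03  0.57 -0.51  1.79  0.39  0.79 -0.92]
```

View pics/side4z.png

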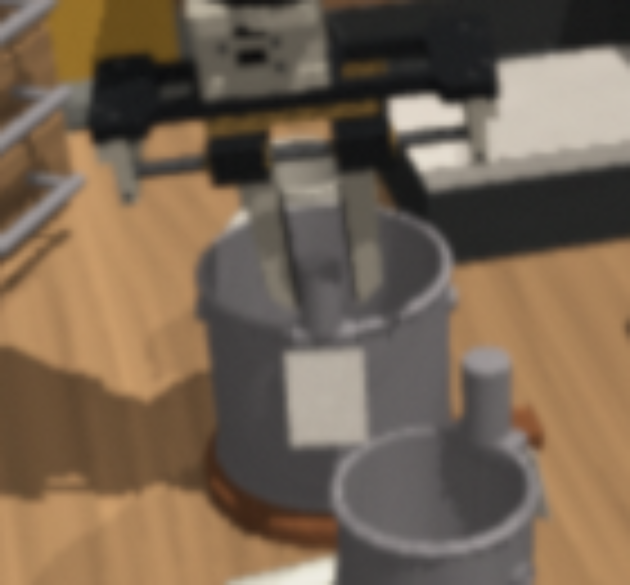

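Emit:
{"op": "arm_command", "data": {
  "steps": [
    [[-0.1,0.7,0.2],-6,2.8],
    [[-0.1,0.7,0.2],-6,2.8],
    [[-0.1,0.7,0.2],-6,2.8],
    [[-0.0,0.7,0.2],-6,2.8],
    [[0,0.7,0.2],-6,2.8],
    [[0,0.7,0.2],-6,2.8]
  ]
}}

```text
clock: 5.18
position: [0.5889, 0.1829, 0.1674]
tcp_rot: [[-0.435, 0.897, 0.084], [0.901, 0.434, 0.033], [-0.007, 0.089, -0.996]]
contact_force: [-1.0, -0.2, 1.1]
grip_width: 0.0281
```

```bash
python3 -c "
from h import *
st()"
```

```text
t 5.18 r 0.0731 theta -61.4 beta-90 -64.2 z 0.1674 tilt [0.084 0.033] F [-1.  -0.2  1.1] w 0.02808971663605729 q [ 0.07  0.67 -0.68  1.67  0.54  0.89 -0.36]
```

Emit:
{"op": "arm_command", "data": {
  "steps": [
    [[0.2,0.7,0.1],-6,2.8],
    [[0.2,0.7,0.1],-6,2.8],
    [[0.2,0.7,0.1],-6,2.8],
    [[0.1,0.7,0.1],-6,2.8],
    [[0.1,0.7,0.1],-6,2.8]
  ]
}}

```text
clock: 5.6
position: [0.6145, 0.2067, 0.1676]
tcp_rot: [[-0.828, 0.554, 0.084], [0.557, 0.83, 0.024], [-0.056, 0.066, -0.996]]
contact_force: [-1.3, -0.5, -0.2]
grip_width: 0.028
```

```bash
python3 -c "
from h import *
st()
shot('side','side5.png')
f=cv2.imread('pics/side5.png')[80:210,170:310]
cv2.imwrite('pics/side5z.png',cv2.resize(f,None,fx=4.5,fy=4.5))"
```

```text
t 5.6 r 0.0729 theta -33.6 beta-90 -33.7 z 0.1676 tilt [0.084 0.024] F [-1.3 -0.5 -0.2] w 0.028026331748049485 q [ 0.08  0.75 -0.8   1.57  0.65  1.    0.08]
```

View pics/side5z.png

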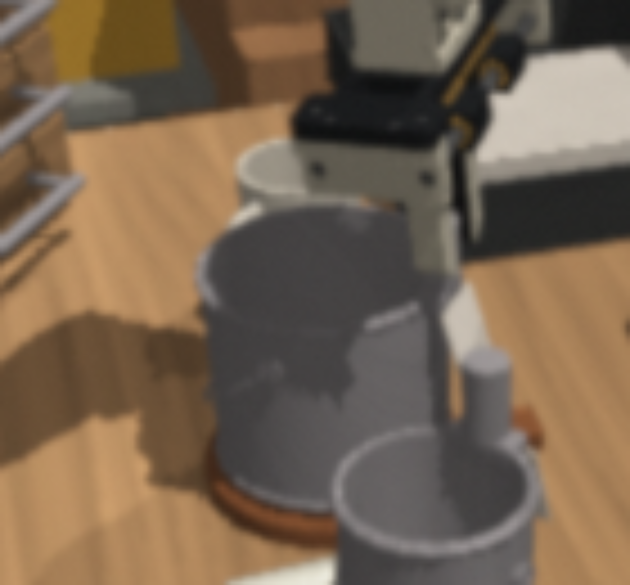

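Emit:
{"op": "arm_command", "data": {
  "steps": [
    [[0.2,0.7,0],-6,2.8],
    [[0.2,0.7,0],-6,2.8],
    [[0.2,0.7,0],-6,2.8],
    [[0.1,0.7,0],-6,2.8],
    [[0.0,0,0],0,2.8]
  ]
}}

```text
clock: 6.07
position: [0.6228, 0.2326, 0.1702]
tcp_rot: [[-0.981, 0.172, 0.086], [0.174, 0.985, 0.017], [-0.082, 0.032, -0.996]]
contact_force: [-0.3, 1.3, 0.2]
grip_width: 0.0281
```

```bash
python3 -c "
from h import *
st()
a=np.radians(-2.8);plan([*(C+.068*np.array([np.cos(a),np.sin(a)])-np.array([.0004,0])),.167],87.2)"
```

```text
t 6.07 r 0.0705 theta -11.9 beta-90 -9.9 z 0.1702 tilt [0.086 0.017] F [-0.3  1.3  0.2] w 0.028053220319472168 q [ 0.07  0.81 -0.89  1.52  0.73  1.08  0.42]
t 6.0667 pos [0.6228 0.2326 0.1702] beta 80.1 shift cm [0.32 1.09 0.32] turn -7.1 F [-0.3  1.3  0.2]
```

Emit:
{"op": "arm_command", "data": {
  "steps": [
    [[0.2,0.55,0.2],-3.5,2.8],
    [[0.1,0.5,0.1],-3.5,2.8],
    [[0,0,0],0,2.8]
  ]
}}

```text
clock: 6.32
position: [0.6235, 0.2413, 0.169]
tcp_rot: [[-0.994, 0.066, 0.09], [0.067, 0.998, 0.014], [-0.089, 0.02, -0.996]]
contact_force: [-0.5, 0.1, 0.4]
grip_width: 0.028
```

```bash
python3 -c "
from h import *
st()
a=np.radians(-2.8);plan([*(C+.068*np.array([np.cos(a),np.sin(a)])-np.array([.0004,0])),.167],87.2)"
```

```text
t 6.32 r 0.0699 theta -4.8 beta-90 -3.8 z 0.169 tilt [0.09  0.014] F [-0.5  0.1  0.4] w 0.0279710327079237 q [ 0.06  0.82 -0.91  1.51  0.76  1.09  0.5 ]
t 6.3167 pos [0.6235 0.2413 0.169 ] beta 86.2 shift cm [0.2  0.25 0.18] turn -1.0 F [-0.5  0.1  0.4]
```

Close gently to centre the post, at the right spot.

Emit:
{"op": "arm_command", "data": {
  "steps": [
    [[0.1,0.25,0.1],-1,2.8],
    [[0,0,0],0,2.0],
    [[0,0,0],0,2.0],
    [[0,0,0],0,2.0]
  ],
  "newtons": 5
}}

```text
clock: 6.65
position: [0.6237, 0.2418, 0.1687]
tcp_rot: [[-0.994, 0.062, 0.092], [0.063, 0.998, 0.011], [-0.091, 0.017, -0.996]]
contact_force: [0.4, 0.9, -2.3]
grip_width: 0.0221
```

```bash
python3 -c "
from h import *
st()
a=np.radians(-2.8);plan([*(C+.068*np.array([np.cos(a),np.sin(a)])-np.array([.0004,0])),.167],87.2)"
```

```text
t 6.65 r 0.07 theta -4.4 beta-90 -3.6 z 0.1687 tilt [0.092 0.011] F [ 0.4  0.9 -2.3] w 0.02206170841130414 q [ 0.06  0.82 -0.91  1.51  0.76  1.09  0.5 ]
t 6.65 pos [0.6237 0.2418 0.1687] beta 86.4 shift cm [0.21 0.2  0.16] turn -0.8 F [ 0.4  0.9 -2.3]
```

Emit:
{"op": "arm_command", "data": {
  "steps": [
    [[0,0.25,0],-1,2.0],
    [[0,0,0],0,2.0]
  ]
}}

```text
clock: 6.82
position: [0.6238, 0.2434, 0.1688]
tcp_rot: [[-0.995, 0.045, 0.092], [0.046, 0.999, 0.01], [-0.091, 0.014, -0.996]]
contact_force: [0.6, 0.7, -0.2]
grip_width: 0.0215
```

```bash
python3 -c "
from h import *
st()
a=np.radians(-2.8);plan([*(C+.068*np.array([np.cos(a),np.sin(a)])-np.array([.0004,0])),.167],87.2)"
```

```text
t 6.82 r 0.07 theta -3.0 beta-90 -2.6 z 0.1688 tilt [0.092 0.01 ] F [ 0.6  0.7 -0.2] w 0.021522931033697748 q [ 0.06  0.82 -0.91  1.51  0.76  1.1   0.51]
t 6.8167 pos [0.6238 0.2434 0.1688] beta 87.4 shift cm [0.21 0.03 0.16] turn 0.2 F [ 0.6  0.7 -0.2]
```

Emit:
{"op": "arm_command", "data": {
  "steps": [
    [[0,0,0],0,4.0],
    [[0,0,0],0,4.0],
    [[0,0,-1],0,4.0],
    [[0,0,-3],0,4.0],
    [[0,0,-3],0,4.0],
    [[0,0,-3],0,4.0],
    [[0,0,-2],0,4.0]
  ]
}}

```text
clock: 7.4
position: [0.6105, 0.242, 0.2894]
tcp_rot: [[-0.996, 0.045, 0.081], [0.046, 0.999, 0.009], [-0.081, 0.013, -0.997]]
contact_force: [0.4, 0.2, 0.3]
grip_width: 0.0399
```

Emit:
{"op": "arm_command", "data": {
  "steps": [
    [[1.0,-3.8,0],0,4.0],
    [[1.0,-3.8,0],0,4.0],
    [[1.0,-3.8,0],0,4.0],
    [[1.0,-3.8,0],0,4.0],
    [[1.0,-3.8,0],0,4.0],
    [[1.0,-3.8,0],0,4.0],
    [[0.5,-3.8,0],0,4.0],
    [[0.5,-3.8,0],0,4.0]
  ]
}}

```text
clock: 8.07
position: [0.527, -0.0485, 0.2913]
tcp_rot: [[-0.994, 0.017, 0.105], [0.021, 0.999, 0.03], [-0.105, 0.032, -0.994]]
contact_force: [0.4, -0.3, -0.1]
grip_width: 0.0401
```

```bash
python3 -c "
from h import *
st()
for n,(a,b,c,d) in (('top',(170,290,90,230)),('side',(110,210,190,310))):
    f=shot(n,n+'6.png')['frame'][a:b,c:d]
    cv2.imwrite('pics/%s6z.png'%n,cv2.resize(f,None,fx=5,fy=5,interpolation=cv2.INTER_CUBIC))"
```

```text
t 8.07 r 0.2967 theta -95.2 beta-90 -1.0 z 0.2913 tilt [0.105 0.03 ] F [ 0.4 -0.3 -0.1] w 0.04007870832392903 q [ 0.82  0.54 -1.17  1.74  0.55  1.11  1.05]
```

View pics/top6z.png

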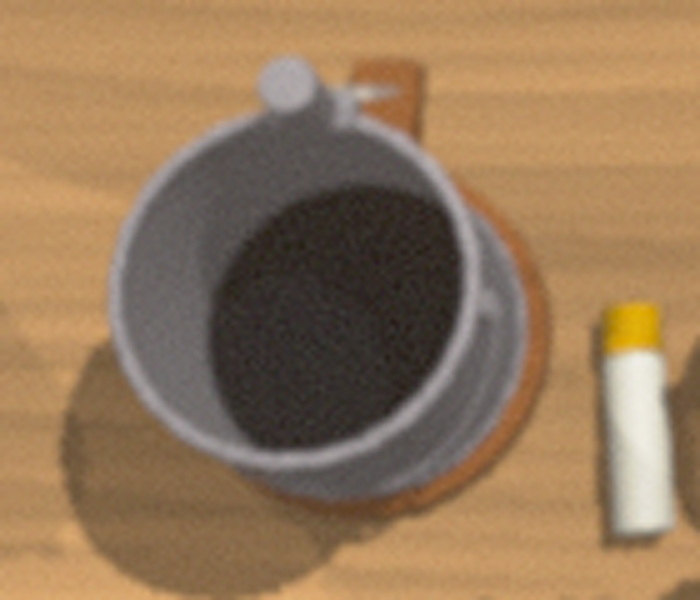

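View pics/side6z.png

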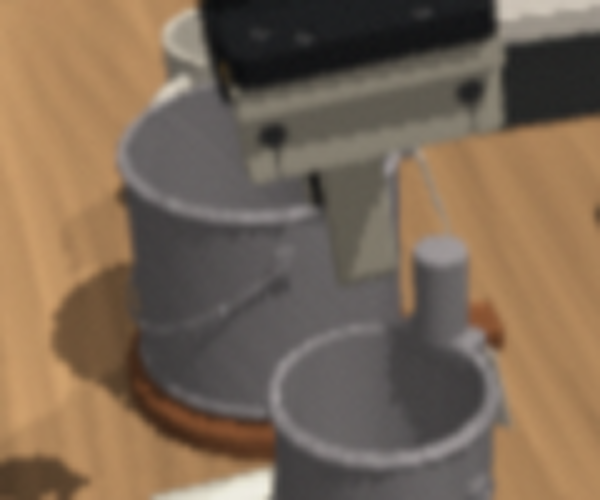

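View pics/top6.png

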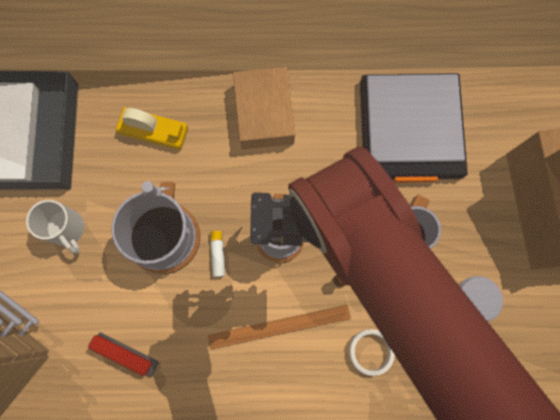

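Run:
```python
from h import *
c=read_camera('top')
def Z(x,y): return ((x+.5)/5-.5+90,(y+.5)/5-.5+170)
t=atz(c,Z(290,84),.18)[:2]
for ce in([.5552,.247],[.5534,.2472],C):
    e=t-ce;print(t,np.hypot(*e),np.degrees(np.arctan2(e[1],e[0])))
# overlay: base disc, tongue, rim, clip top at -2.8deg
img=cv2.resize(c['frame'][170:290,90:230],None,fx=5,fy=5,interpolation=cv2.INTER_CUBIC)
def draw(P,col):
    q=(proj(c,P)-[90,170]+.5)*5-.5
    cv2.polylines(img,[np.round(q).astype(int)],True,col,1)
a=np.linspace(0,2*np.pi,100);th=np.radians(-2.8);u=np.array([np.cos(th),np.sin(th)]);v=np.array([-u[1],u[0]])
circ=lambda ce,r,z:np.c_[ce[0]+r*np.cos(a),ce[1]+r*np.sin(a),0*a+z]
draw(circ(C,.078,.016),(0,255,0));draw(circ(C,.068,.14),(255,0,0));draw(circ(C+.068*u,.011,.18),(0,0,255))
draw([[*(C+s*u+w*v),.016] for s,w in((.07,.015),(.123,.015),(.123,-.015),(.07,-.015))],(0,255,255))
cv2.imwrite('pics/ov.png',img)
```

```text
[0.62188621 0.24221002] 0.06685802051252521 -4.108424290440535
[0.62188621 0.24221002] 0.06866776001784383 -4.1672711418745845
[0.62188621 0.24221002] 0.06777017104071087 -4.2225644763464265
```

View pics/ov.png

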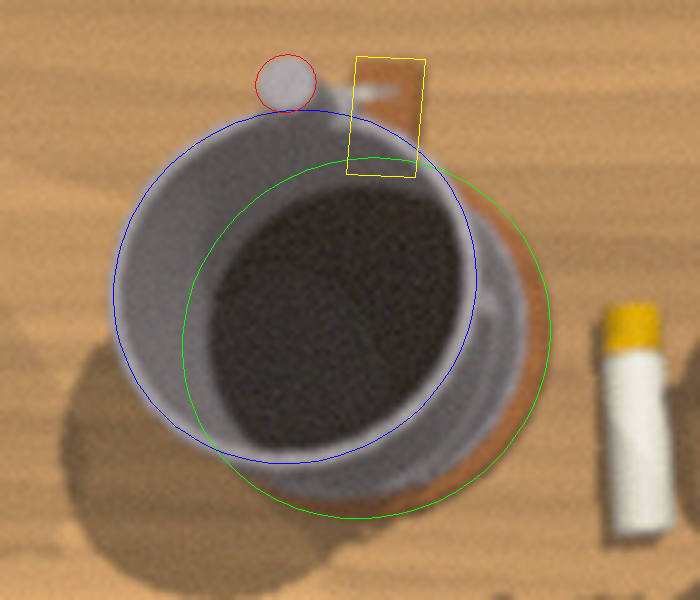

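Emit:
{"op": "arm_command", "data": {
  "steps": [
    [[0,-4,-0.3],0,4.0],
    [[0,-4,-0.3],0,4.0],
    [[0,-4,-0.3],0,4.0],
    [[0,-4,-0.3],0,4.0],
    [[0,-4,-0.3],0,4.0],
    [[0,-4,-0.3],0,4.0],
    [[0,-4,-0.3],0,4.0],
    [[0,-4,-0.3],0,4.0]
  ]
}}

```text
clock: 8.88
position: [0.5302, -0.3534, 0.3155]
tcp_rot: [[-0.992, -0.019, 0.122], [-0.015, 0.999, 0.04], [-0.123, 0.038, -0.992]]
contact_force: [1.4, 0.7, 0.2]
grip_width: 0.0396
```

Run:
```python
from h import *
st()
c=shot('top','top7.png')
c=shot('side','side7.png');x0,y0=190,110
img=cv2.resize(c['frame'][y0:y0+100,x0:x0+120],None,fx=6,fy=6,interpolation=cv2.INTER_CUBIC);cv2.imwrite('pics/side7z.png',img)
def draw(P,col):
    q=(proj(c,P)-[x0,y0]+.5)*6-.5
    cv2.polylines(img,[np.round(q).astype(int)],True,col,1)
a=np.linspace(0,2*np.pi,100);th=np.radians(-2.8);u=np.array([np.cos(th),np.sin(th)]);v=np.array([-u[1],u[0]])
circ=lambda ce,r,z:np.c_[ce[0]+r*np.cos(a),ce[1]+r*np.sin(a),0*a+z]
draw(circ(C,.078,.016),(0,255,0));draw(circ(C,.068,.14),(255,0,0));draw(circ(C+.068*u,.011,.18),(0,0,255))
draw([[*(C+s*u+w*v),.016] for s,w in((.07,.015),(.123,.015),(.123,-.015),(.07,-.015))],(0,255,255))
cv2.imwrite('pics/ov2.png',img)
```

```text
t 8.88 r 0.6009 theta -92.2 beta-90 1.1 z 0.3155 tilt [0.122 0.04 ] F [1.4 0.7 0.2] w 0.03955042680980312 q [ 1.19  0.73 -1.18  1.38  0.62  1.34  1.63]
```

View pics/ov2.png

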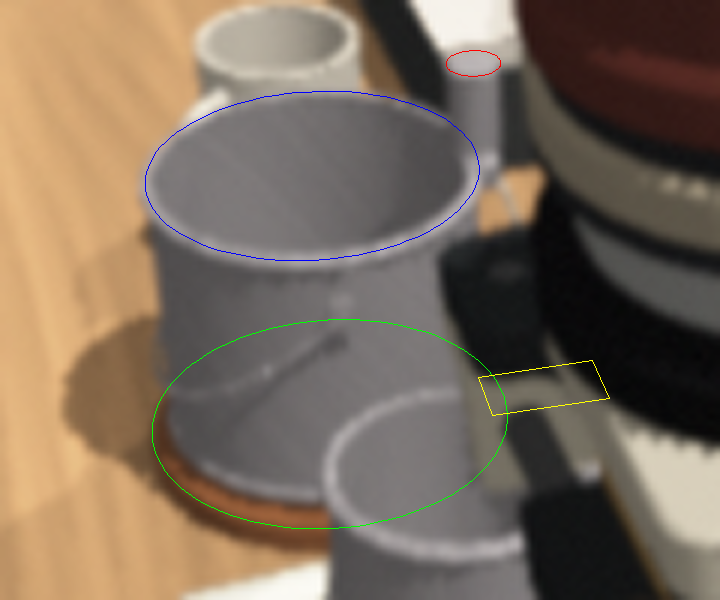

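View pics/top7.png

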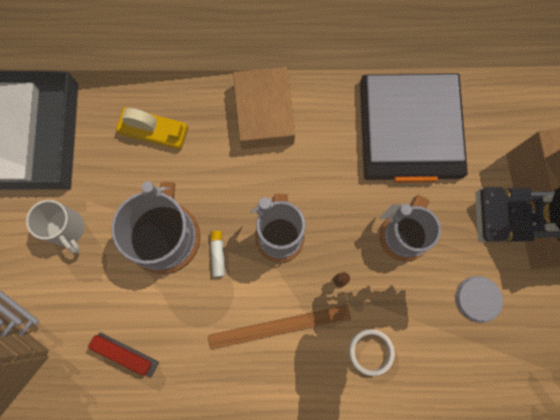

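View pics/side7.png

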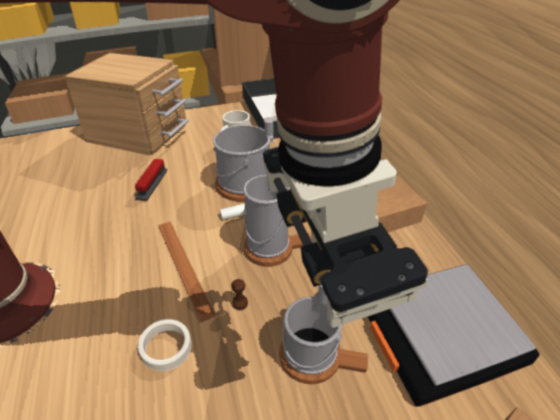

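```bash
python3 -c "
from h import *
print(finish_job(),sense()['clock'])"
```

```text
the job is handed in; nothing more can be done
the job is handed in; nothing more can be done
```

I turned the widest tin about 141° on its base, so its clip and tag now stand over the tongue. I did this with the fingers straddling the clip post, moving it round the rim circle. At the end I closed them lightly on the post (5 N), set the final angle, let go and moved the arm away. The job was handed in at about 9 s.

**Alignment:** The tongue points at about −2.8° from the tip measurement; its side edges gave −3° to −5°. The clip reads about −3.0° from the gripper pose at release and about −4.2° from the top picture. The side picture agrees with −2.8° to within about a pixel, though it shows this angle less clearly. So the checks disagree by a little over 1°, and I did not correct further.

**Other tins:** In the last top picture the tall and small tins' clips are at the same pixels as at the start, about (264, 204) and (405, 211).

**Limits:** The forces I read stayed below about 3 N. The arm is clear of everything. The tool ended up tilted by about 7° from vertical, which did no harm.

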